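# Point out the stud without a nut, and the nut that belongs on it

### The arm

A 6-joint arm with a two-finger parallel gripper is mounted at the origin on the work surface. World frame = base frame: x ahead of the robot, y to its left, z up, the work surface at z = 0. Lengths are in m, angles in degrees, forces in N, time in s.
With the tool pointing down it reaches from about 0.3 to 1 m from the base axis. Payload 5.1 kg.
Tool frame: the origin (TCP) lies at the very end of the fingers, on their centre line; the grasp point (between the pads) lies 19 mm behind it; z points along the fingers, y is the line along which they close (so a half turn about z gives the same grasp; the last joint's range is limited). The gripper opens to 95 mm and grips with 3 to 60 N. Pads are 20 mm wide; open, the fingers measure 119 mm over their backs; the gripper's body (75 mm by 180 mm) begins 59 mm behind the grasp point.
Start: joints at [72.158, 7.093, 94.555, -0, 78.352, -4.733], TCP at [0.147, 0.633, 0.215] pointing down, gripper open.
Joint ranges: [-149.61, 149.61], [-58.7, 133.49], [1.44, 155.28], [-77.14, 257.14], [18.33, 153.61], [-166.67, 166.67]. Speed limits (degrees/s): [147.25, 147.25, 180, 180, 180, 180].

### API

Orientations are given as [roll, pitch, yaw] about the fixed x, y, z axes, in that order (R = Rz(yaw) Ry(pitch) Rx(roll)).
In Python, from station import manip, vision, order gives the robot as it stands.
- The arm moves only by the tool drive_tool, never from a script. Its argument "increments" is a list of rows, each a list of 5 numbers: the shift along the tool's x, y, z in mm, then the turn about the tool's z in rad, then the closure in counts, from 0 (fully open) to 255 (shut). In form: [[tx, ty, tz, spin, jaw], ...]. A call has 1 to 20 rows; each row shifts and turns the commanded pose from where the row before left it, along the tool's axes as they then stand; what a row does not reach is not made up. A row lasts 1/8 s, in which the tool goes at most 62.5 mm and 10.7 degrees, less where a joint would pass 70% of its speed; a pose out of reach is approached as far as the arm can. A call with a gripper value outside its range is refused whole. The fingers move at their own pace and stop on an object; "newtons" is the grip in N (left out, the last holds). Time passes only in rows, so rows that do not move let the fingers close. It gives the time, the measured TCP pose, the force, the opening and the grip force at its end, in the units of the state.
- manip.get_state(): the state, without advancing time (a new reading comes with each control period).
- vision.capture(name): name is "scene" or "side" or "wrist"; returns the picture (420x560x3 uint8, red, green, blue); there is no depth.
- vision.camera_model(name): a dict with "vertical_fov" (degrees; the focal length in pixels is half the picture's height over the tangent of half this angle, whatever the lens; pixels are square), "cx", "cy" (the principal point, pixels), "xyz" and "orientation" of the camera in the world. Camera axes: x right, y down, z forward; pixel columns grow to the right and rows downward; lengths in m; the calibration is good to about 2 mm. A picture is of the moment at which its call begins: read the wrist's pose just before it. camera_model takes no time and is no camera call; for the wrist camera it gives the pose at the moment of the call.
- order.hand_in(): hands the job in; it is judged then, once.
The state is a dict: "t": time; "q": joint angles; "qvel": joint speeds; "tau": joint torques, N m; "position": TCP position; "tcp_rot": TCP orientation; "contact_force": force on the tool from outside, world axes, zero at the start; "ft_torque": the same for the moment, N m; "opening": finger opening in m; "grip_force": force on a finger pad.
Only numpy, scipy, OpenCV 4.12 (cv2) and the standard library are available. Lean on these libraries where they do the work, as an engineer would, in place of code of your own. Each camera call takes 0.05 s, during which the arm holds its last target. There are 200 camera calls.

### The job

The brake disc on this hub is about to be checked with the dial gauge, and all five wheel studs must carry their nuts for that, but one was left off: show your mate. Point at the stud that has no nut, fingertips straight over it and a few centimetres above its tip, stay there for a good two seconds, then rise clear and point in the same way, for as long, at the wheel nut that belongs on it, which stands among the parts on the rubber mat; then draw your hand well away. Only point: touch and move nothing, and come down over no other nut or part on the way, so that he is not misled.

Things in the scene. Friction and masses are not known exactly. Their poses are not given: they have to be found in the camera images.
- brake_disc: Wheel hub with brake disc, wheel side up. Fixed, left or right of the mat. Iron disc 260 mm across, top face 56 mm above the bench; darker hat 153 mm across rising to a flat face at 85 mm, with a round spigot (68 mm across, 9 mm high, dark bore) in its centre. Five upright studs stand on the hat face, evenly on a circle 114 mm across. Origin on the disc's axis at bench level, z up.
- bare_stud: The one wheel stud of the five without a nut: a plain threaded steel rod 12 mm thick, upright, without nut or washer. Fixed. Origin on its axis at the hat face (85 mm above the bench); its tip is 32 mm above the origin. Which of the five places it has varies.
- parts_mat: Flat black ribbed rubber mat 270 x 230 x 4 mm on the bench, on which three loose steel parts stand. Fixed. Origin at the centre of its underside.
- loose_nut: The loose wheel nut, the same nut as those fitted: hex 19 mm across flats (22 mm over corners), 23 mm tall, standing on its flat end with its tapered end and dark thread hole up; it is the smallest of the three parts on the mat. Free, 60 g. Origin at the centre of its underside, z up; its top is 23 mm above the origin.
- fitted_nut1: Wheel nut screwed down on one of the other four studs: hex 19 mm across flats (22 mm over corners), on a flat round washer 28 mm across, with the stud's end showing on top. Fixed. Origin on the stud's axis at the hat face; the highest point is 32 mm above it.
- fitted_nut2: Wheel nut screwed down on one of the other four studs: hex 19 mm across flats (22 mm over corners), on a flat round washer 28 mm across, with the stud's end showing on top. Fixed. Origin on the stud's axis at the hat face; the highest point is 32 mm above it.
- fitted_nut3: Wheel nut screwed down on one of the other four studs: hex 19 mm across flats (22 mm over corners), on a flat round washer 28 mm across, with the stud's end showing on top. Fixed. Origin on the stud's axis at the hat face; the highest point is 32 mm above it.
- fitted_nut4: Wheel nut screwed down on one of the other four studs: hex 19 mm across flats (22 mm over corners), on a flat round washer 28 mm across, with the stud's end showing on top. Fixed. Origin on the stud's axis at the hat face; the highest point is 32 mm above it.
- axle_nut: Large castellated axle nut (bystander): hex 36 mm across flats with six teeth round its top, 26 mm tall, standing on the mat. Free. Origin at the centre of its underside.
- dust_cap: Round domed steel hub cap (bystander): 58 mm across, 28 mm tall, dome up, no hole, on the mat. Free. Origin at the centre of its underside.
- dial_stand: Dial gauge on a magnetic stand (bystander), beyond the hub and mat as seen from the robot, midway: block foot 60 x 50 x 55 mm, thin post 220 mm tall, an arm 185 mm above the bench that carries a round gauge 56 mm across, 105 mm from the post along the stand's own -x (away from the robot). Free, 1.9 kg. Origin at the centre of the foot's underside.
- wheel_brace: Four-way wheel brace (bystander), a steel cross 352 mm from end to end and 27 mm high, lying flat on the bench to the robot's left. Free, 1.6 kg. Origin at the centre of the cross at bench level.

How it is judged (in metres and radians):
On the way, in this order (a step that is already met when the one before it is completed fails the run):
1. the fingertips stay for 2 s straight above the bare stud, a few centimetres over its tip (horizontal distance between the grasp point and bare_stud below 0.02 m and z of the grasp point in the frame of bare_stud between 0.054 and 0.112 m), for 2 s.
2. then the fingertips stay for 2 s straight above the loose wheel nut, a few centimetres over its top (horizontal distance between the grasp point and loose_nut below 0.02 m and z of the grasp point in the frame of loose_nut between 0.045 and 0.103 m), for 2 s.
At the end, for the whole second after the job is handed in: Both pointed at in turn, 2 s each: grasp point (19 mm behind the fingertips) within 20 mm sideways and 22 to 80 mm above the top of the bare stud, then the loose nut. At the end it is over 150 mm from both, and all loose things are within 6 mm and 0.1 rad of their start (distance between the grasp point and bare_stud above 0.15 m and distance between the grasp point and loose_nut above 0.15 m and distance of each of loose_nut, axle_nut, dust_cap, dial_stand, wheel_brace from where it was at the start of the episode below 0.006 m and angle between each of loose_nut, axle_nut, dust_cap, dial_stand, wheel_brace's own z axis and vertical below 0.1 rad); the robot touches nothing.
It fails at once if the robot touches anything (contact force between any of the fingers, the arm and anything else above 0.3 N).
It fails at once if the fingertips come down over a wrong piece: a fitted nut, the axle nut or the dust cap (grasp point within 15 mm sideways and less than 65 mm above its top) ((horizontal distance between the grasp point and fitted_nut1 below 0.015 m and z of the grasp point in the frame of fitted_nut1 below 0.097 m) or (horizontal distance between the grasp point and fitted_nut2 below 0.015 m and z of the grasp point in the frame of fitted_nut2 below 0.097 m) or (horizontal distance between the grasp point and fitted_nut3 below 0.015 m and z of the grasp point in the frame of fitted_nut3 below 0.097 m) or (horizontal distance between the grasp point and fitted_nut4 below 0.015 m and z of the grasp point in the frame of fitted_nut4 below 0.097 m) or (horizontal distance between the grasp point and axle_nut below 0.015 m and z of the grasp point in the frame of axle_nut below 0.091 m) or (horizontal distance between the grasp point and dust_cap below 0.015 m and z of the grasp point in the frame of dust_cap below 0.093 m)).
It fails at once if a loose part is moved or lifted by more than 6 mm (distance of any of loose_nut, axle_nut, dust_cap, dial_stand, wheel_brace from where it was at the start of the episode above 0.006 m).
It also fails if it takes over 51 s, if anything falls off the work surface, if the arm or the gripper's body presses on something with over 40 N, if the wrist force passes 120 N, or if a joint passes its speed limit or range.

## Working session

There is one attempt and no reset: what is moved stays moved. The work goes in short steps, Python scripts to look and compute and a tool call to move; the robot and the scene stay as the last step left them, time stands still between calls to the robot, and variables do not carry over. Pictures are saved under pics/ and viewed, at most 10 in all, crops included, and the job is handed in when it is done.

Besides the shell and the picture viewer there is one more tool, called after "Request:" in YAML: its name, and indented under it one key for each argument. drive_tool: Moves the arm, as the interface text tells. Its arguments: {"type":"object","properties":{"increments":{"type":"array"},"newtons":{"type":"number"}},"required":["increments"]}

```bash
mkdir -p pics; cat > h.py <<'E'
import numpy as np, cv2
from scipy.spatial.transform import Rotation as R
from station import manip, vision, order
def ray(m,u,v):
    f=210/np.tan(np.radians(m['vertical_fov'])/2)
    o=m['orientation']; r=R.from_euler('xyz',o,degrees=True).as_matrix() if np.size(o)==3 else np.array(o)
    return np.array(m['xyz']), r@np.array([(u-m['cx'])/f,(v-m['cy'])/f,1])
def at(m,u,v,z):
    p,d=ray(m,u,v); return p+d*(z-p[2])/d[2]
def proj(m,P):
    f=210/np.tan(np.radians(m['vertical_fov'])/2)
    r=R.from_euler('xyz',m['orientation'],degrees=True).as_matrix()
    c=r.T@(np.array(P)-m['xyz']); return c[:2]/c[2]*f+[m['cx'],m['cy']]
E
python3 - <<'E'
from h import *
print(manip.get_state())
for n in ("scene","side","wrist"):
    print(vision.camera_model(n))
    cv2.imwrite(f'pics/{n}.png',vision.capture(n)[:,:,::-1])
a=[cv2.imread(f'pics/{n}.png') for n in("scene","side")]
E
```

```text
{'t': 0.0, 'q': array([ 7.21587279e+01,  7.13568640e+00,  9.46321902e+01,  4.97094701e-04,
        7.83502911e+01, -4.73423181e+00]), 'qvel': array([-0.04094211, -0.03931696,  0.0329801 ,  0.05051616,  0.02676273,
       -0.02985579]), 'tau': array([-1.44861093e-03, -4.17586255e+01, -3.59944689e+01,  7.75186485e-02,
        4.89806256e-02, -1.84235064e-04]), 'position': array([0.14725313, 0.63246092, 0.21338181]), 'tcp_rot': array([-1.79882276e+02, -1.02378288e-02,  1.66892848e+02]), 'contact_force': array([ 0.52882993,  0.56977809, -0.60557451]), 'ft_torque': array([ 0.00580636, -0.00449166,  0.00020355]), 'grip_force': 0.0, 'opening': 0.09519134839909722}
{'vertical_fov': 48.47748545097063, 'cx': 275.3552135638585, 'cy': 202.64269333407645, 'xyz': array([ 1.15148011, -0.50512564,  0.67755524]), 'orientation': array([-125.88884546,    0.76826972,   40.29730491])}
{'vertical_fov': 52.62125429969975, 'cx': 274.4445395025854, 'cy': 205.07773110068342, 'xyz': array([0.35775602, 0.74537988, 0.74170726]), 'orientation': array([-133.69248207,    0.33096527, -156.78740736])}
{'vertical_fov': 65.87885392852053, 'cx': 281.816469423984, 'cy': 210.43586545652823, 'xyz': array([0.07879349, 0.64817556, 0.38412025]), 'orientation': array([1.65558956e+02, 6.40478931e-02, 7.69588543e+01])}
```

View pics/scene.png

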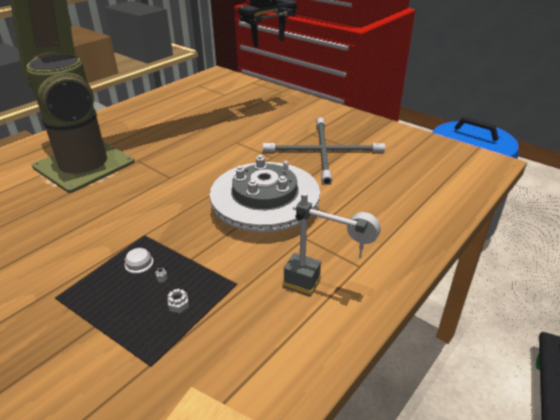

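View pics/side.png

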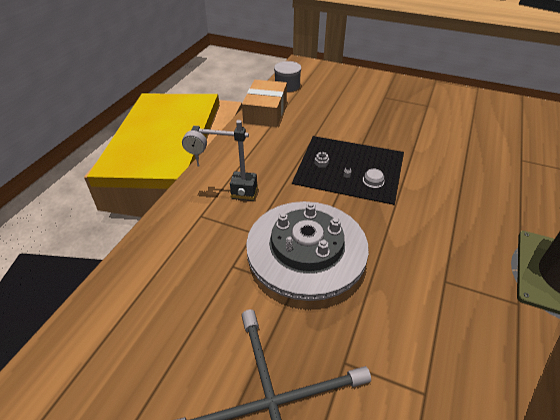

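The scene view shows the loose nut near (161,273). The side view shows the bare stud near (289,242), with the other four studs carrying nuts, and the loose nut near (348,172). I'll enlarge both areas.

```bash
python3 - <<'E'
import cv2,numpy as np
s=cv2.imread('pics/side.png');c=cv2.imread('pics/scene.png')
f=lambda i,x,y,w,h:cv2.resize(i[y:y+h,x:x+w],(400,300),interpolation=cv2.INTER_CUBIC)
cv2.imwrite('pics/m.png',np.vstack([np.hstack([f(s,260,195,100,75),f(s,310,140,100,75)]),np.hstack([f(c,215,145,100,75),f(c,110,240,100,75)])]))
E
```

```text
(no output)
```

View pics/m.png

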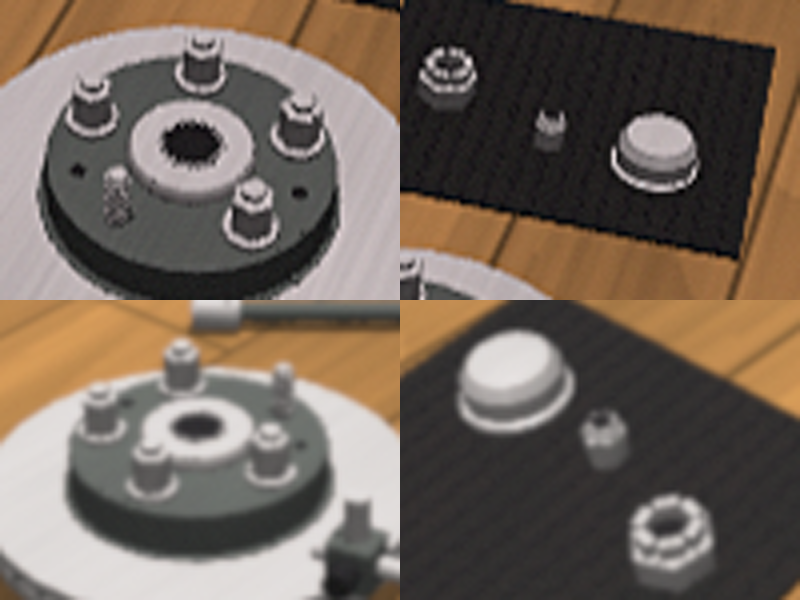

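The crops show the bare stud tip at side (289.3,238) and scene (285.7,162). The loose nut top is at side (347.5,169) and scene (161,270).

```bash
python3 - <<'E'
from h import *
S=vision.camera_model('side');C=vision.camera_model('scene')
def tri(a,b):
    A=[];y=[]
    M=np.zeros((3,3));v=np.zeros(3)
    for m,p in((S,a),(C,b)):
        o,d=ray(m,*p);d/=np.linalg.norm(d);Q=np.eye(3)-np.outer(d,d);M+=Q;v+=Q@o
    return np.linalg.solve(M,v)
np.set_printoptions(precision=4,suppress=True)
for n,a,b,z in [('stud',(289.3,238),(285.7,162),.117),('nut',(347.5,169),(161,270),.027),('bore',(307.5,230.5),(264.5,176.2),.094)]:
    print(n,tri(a,b),at(S,*a,z),at(C,*b,z))
for p in [(92,84),(204,45),(302,102),(252,187)]: print('fit',at(S,p[0]/4+260,p[1]/4+195,.117))
print('axle',at(S,322.5,154.2,.03),'cap',at(S,375,171,.032))
print('dial foot',at(S,243,186,.055))
s=manip.get_state();r=R.from_euler('xyz',s['tcp_rot'],degrees=True).as_matrix();print(r,s['position'])
E
```

```text
stud [0.5562 0.2206 0.1158] [0.5549 0.2207 0.117 ] [0.5589 0.2194 0.117 ]
nut [ 0.5327 -0.1438  0.0264] [ 0.5317 -0.1445  0.027 ] [ 0.5348 -0.1438  0.027 ]
bore [0.5358 0.1683 0.0942] [0.5351 0.1673 0.094 ] [0.5368 0.1688 0.094 ]
fit [0.5895 0.1691 0.117 ]
fit [0.5459 0.119  0.117 ]
fit [0.4855 0.1393 0.117 ]
fit [0.4907 0.2042 0.117 ]
axle [ 0.6129 -0.177   0.03  ] cap [ 0.4614 -0.1582  0.032 ]
dial foot [0.7427 0.054  0.055 ]
[[-0.9739  0.2268 -0.0005]
 [ 0.2268  0.9739 -0.0016]
 [ 0.0001 -0.0016 -1.    ]] [0.1473 0.6326 0.2137]
```

Request:
drive_tool:
  increments:
    - [-15,-10,-5,0,60]
    - [-30,-20,-5,0,120]
    - [-36,-22.5,0,0,200]
    - [-40,-25,0,0,200]
    - [-40,-25,0,0,200]
    - [-40,-25,0,0,200]
    - [-40,-25,0,0,200]
    - [-40,-25,0,0,200]
    - [-40,-25,0,0,200]
    - [-40,-25,0,0,200]
    - [-40,-25,0,0,200]
    - [-36,-22.5,0,0,200]
    - [-30,-20,0,0,200]
    - [-20,-15,0,0,200]
    - [0,0,0,0,200]
    - [0,0,0,0,200]
    - [0,0,0,0,200]

```text
t: 2.28
position: [0.5508, 0.2212, 0.2248]
tcp_rot: [180.0, 0.0, 166.9]
contact_force: [0.7, -0.5, -0.1]
opening: 0.0203
grip_force: 0.0
```

```bash
python3 - <<'E'
from h import *
s=manip.get_state();r=R.from_euler('xyz',s['tcp_rot'],degrees=True).as_matrix();p=s['position'];print(s['t'],p,s['tcp_rot'],s['opening'])
print(r.T@(np.array([.556,.2205,.154])-p)*1000)
m=vision.camera_model('wrist');w=vision.capture('wrist')
print(proj(m,[.556,.2205,.117]),proj(m,[.5358,.1683,.094]))
cv2.imwrite('pics/w1.png',w[:,:,::-1])
E
```

```text
2.275 [0.55084734 0.22120873 0.2248297 ] [1.79991563e+02 1.36472194e-03 1.66948559e+02] 0.020305701286766606
[-5.17792081  0.46275381 70.82988941]
[282.66794101 214.49603041] [224.41040973 200.12687737]
```

View pics/w1.png

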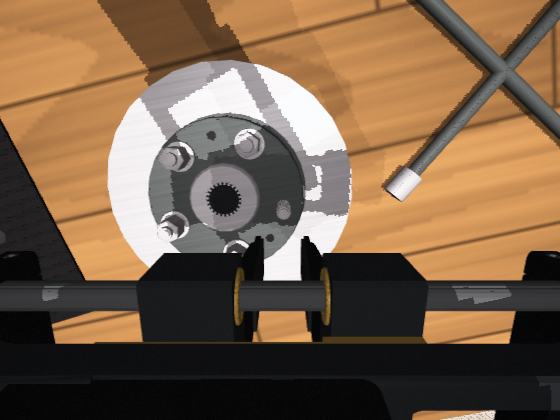

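The wrist view shows the bare stud at about (283,212), close to the projected (282.7,214.5), so the estimate holds. Next I descend, dwell for over 2 s and rise.

Request:
drive_tool:
  increments:
    - [-2,0.5,7,0,200]
    - [-2,0,14,0,200]
    - [-1,0,16,0,200]
    - [0,0,16,0,200]
    - [0,0,12,0,200]
    - [0,0,5,0,200]
    - [0,0,0,0,200]
    - [0,0,0,0,200]
    - [0,0,0,0,200]
    - [0,0,0,0,200]
    - [0,0,0,0,200]
    - [0,0,0,0,200]
    - [0,0,0,0,200]
    - [0,0,0,0,200]
    - [0,0,0,0,200]
    - [0,0,0,0,200]

```text
t: 4.32
position: [0.5565, 0.22, 0.1547]
tcp_rot: [-180.0, 0.0, 166.9]
contact_force: [1.1, -0.2, 0.2]
opening: 0.0203
grip_force: 0.0
```

Request:
drive_tool:
  increments:
    - [0,0,0,0,200]
    - [0,0,0,0,200]
    - [0,0,0,0,200]
    - [0,0,0,0,200]
    - [0,0,0,0,200]
    - [0,0,0,0,200]
    - [0,0,0,0,200]
    - [0,0,0,0,200]
    - [0,0,0,0,200]
    - [0,0,0,0,200]
    - [0,0,0,0,200]
    - [0,0,0,0,200]

```text
t: 5.82
position: [0.5564, 0.22, 0.1547]
tcp_rot: [-180.0, 0.0, 166.9]
contact_force: [0.1, 0.2, -0.9]
opening: 0.0206
grip_force: 0.0
```

Request:
drive_tool:
  increments:
    - [0,0,-15,0,200]
    - [0,0,-25,0,200]
    - [0,0,-25,0,200]
    - [0,0,-20,0,200]
    - [-3,-18,0,0,200]
    - [-5,-30,0,0,200]
    - [-6,-36,0,0,200]
    - [-6,-36,0,0,200]
    - [-6,-36,0,0,200]
    - [-6,-36,0,0,200]
    - [-6,-36,0,0,200]
    - [-6,-36,0,0,200]
    - [-6,-36,0,0,200]
    - [-5,-30,0,0,200]
    - [-3,-20,0,0,200]
    - [-2,-10,0,0,200]
    - [0,0,0,0,200]
    - [0,0,0,0,200]
    - [0,0,0,0,200]

```text
t: 8.2
position: [0.5333, -0.1434, 0.2397]
tcp_rot: [180.0, -0.0, 167.0]
contact_force: [-0.1, 0.1, 0.1]
opening: 0.0207
grip_force: 0.0
```

```bash
python3 - <<'E'
from h import *
s=manip.get_state();r=R.from_euler('xyz',s['tcp_rot'],degrees=True).as_matrix();p=s['position'];print(s['t'],p)
print(r.T@(np.array([.5333,-.144,.066])-p)*1000)
m=vision.camera_model('wrist');w=vision.capture('wrist')
print(proj(m,[.5333,-.144,.027]))
cv2.imwrite('pics/w2.png',w[:,:,::-1])
E
```

```text
8.2 [ 0.53333373 -0.14342341  0.23967054]
[-1.00996772e-01 -5.98309771e-01  1.73670436e+02]
[281.5032623 187.4913581]
```

View pics/w2.png

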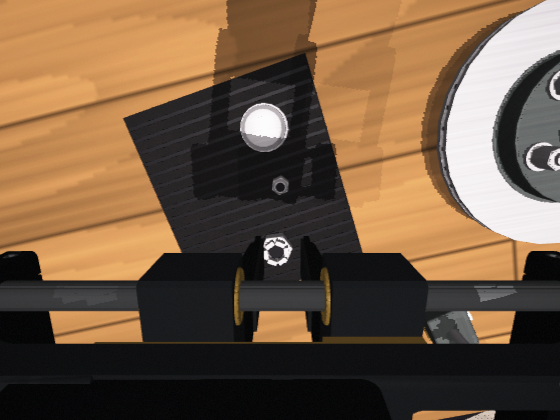

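The wrist view shows the loose nut at (280,185) against the predicted (281.5,187.5), about 2 mm off. I descend to about 0.068 m, dwell and rise.

Request:
drive_tool:
  increments:
    - [0,-0.5,10,0,200]
    - [0,0,20,0,200]
    - [0,0,25,0,200]
    - [0,0,25,0,200]
    - [0,0,25,0,200]
    - [0,0,25,0,200]
    - [0,0,20,0,200]
    - [0,0,14,0,200]
    - [0,0,8,0,200]
    - [0,0,0,0,200]
    - [0,0,0,0,200]
    - [0,0,0,0,200]
    - [0,0,0,0,200]
    - [0,0,0,0,200]
    - [0,0,0,0,200]
    - [0,0,0,0,200]
    - [0,0,0,0,200]
    - [0,0,0,0,200]
    - [0,0,0,0,200]
    - [0,0,0,0,200]

```text
t: 10.75
position: [0.5331, -0.1447, 0.0676]
tcp_rot: [-180.0, -0.0, 166.9]
contact_force: [-1.4, 0.1, -0.6]
opening: 0.0204
grip_force: 0.0
```

Request:
drive_tool:
  increments:
    - [0,0,0,0,200]
    - [0,0,0,0,200]
    - [0,0,0,0,200]
    - [0,0,0,0,200]
    - [0,0,0,0,200]
    - [0,0,0,0,200]
    - [0,0,0,0,200]
    - [0,0,0,0,200]
    - [0,0,0,0,200]
    - [0,0,0,0,200]
    - [0,0,0,0,200]
    - [0,0,0,0,200]

```text
t: 12.25
position: [0.5331, -0.1447, 0.0677]
tcp_rot: [-180.0, 0.0, 166.9]
contact_force: [0.0, -0.4, -0.1]
opening: 0.0208
grip_force: 0.0
```

Request:
drive_tool:
  increments:
    - [0,0,-15,0,200]
    - [0,0,-25,0,200]
    - [0,0,-30,0,200]
    - [0,0,-30,0,200]
    - [0,0,-30,0,200]
    - [0,0,-30,0,200]
    - [0,0,-30,0,200]
    - [0,-20,-15,0,200]
    - [0,-30,0,0,200]
    - [0,-30,0,0,200]
    - [0,-30,0,0,200]
    - [0,-30,0,0,200]
    - [0,-20,0,0,200]
    - [0,0,0,0,200]
    - [0,0,0,0,200]
    - [0,0,0,0,200]
    - [0,0,0,0,200]

```text
t: 14.38
position: [0.4971, -0.2998, 0.2728]
tcp_rot: [180.0, 0.0, 167.0]
contact_force: [-0.3, 0.2, -0.4]
opening: 0.0206
grip_force: 0.0
```

```bash
python3 -c "
from h import *
print(order.hand_in())"
```

```text
the job is handed in; nothing more can be done
None
```

The arm pointed first at the bare stud and then at the loose wheel nut, for more than 2 s each, then drew well away; no contact showed in the force readings, and the job is handed in (no verdict was returned).

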